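# Switch on the microscope lamp behind the splash guard

## Robot

A 7-joint arm with a two-finger parallel gripper is mounted at the origin on the work surface. World frame = base frame: x ahead of the robot, y to its left, z up, the work surface at z = 0. Lengths are in mm, angles in rad, forces in N, time in s.
With the tool pointing down it reaches from about 400 to 850 mm from the base axis. Payload 10.4 kg.
Tool frame: the origin (TCP) lies at the very end of the fingers, on their centre line; the grasp point (between the pads) lies 19 mm behind it (r.tcp_to_grasp is the distance from the TCP to the grasp point, in mm); z points along the fingers, y is the line along which they close (so a half turn about z gives the same grasp; the last joint's range is limited). The gripper opens to 85 mm and grips with 20 to 120 N. Pads are 22 mm wide; open, the fingers measure 114 mm over their backs; the gripper's body (76 mm by 85 mm) begins 54 mm behind the grasp point. The pads swing forward as they close: fully open they stand 13 mm farther back than shut.
Start: joints at [1.324, 0.332, -0.065, 1.46, 0.022, 1.35, -0.088], TCP at [138.73, -609.43, 231.338] pointing down, gripper open.
Joint ranges: [-2.6, 2.6], [-0.5, 2.12], [-1.47, 1.34], [0.16, 2.42], [-1.27, 4.41], [0.06, 2.06], [-2.6, 2.6]. Speed limits (rad/s): [2.22, 2.22, 2.79, 2.79, 3.14, 3.14, 3.14].

## Interface

Orientations are given as [roll, pitch, yaw] about the fixed x, y, z axes, in that order (R = Rz(yaw) Ry(pitch) Rx(roll)).
In Python, from station import r, solver, eyes, workorder gives the robot as it stands. Calls block until the motion is done:
- r.movep(position, orientation): joint-space move of the TCP to a pose.
- r.move_straight(position, rot=None, velocity=150): straight line of the TCP; rot=None keeps the orientation; velocity is the mean speed in mm/s.
- r.set_joints(angles): joint-space move.
- r.move_gripper(opening, newtons=None): finger opening in mm; newtons is the grip in N (None keeps the last); returns when the fingers have stopped.
- r.sleep(seconds).
- solver.inverse_kinematics(position, orientation): joint angles nearest the present ones, or None.
- eyes.grab_frame(name): name is "scene" or "top"; returns a dict with "img" (384x512x3 uint8, red, green, blue), "fx", "fy", "cx", "cy" (pixels), "distortion" ([k1, k2, p1, p2, k3] as OpenCV has them; the pictures are not rectified), "R" (3x3) and "t" (3): a world point X has camera coordinates R X + t. Camera axes: x right, y down, z forward; pixel columns grow to the right and rows downward; lengths in mm; the calibration is good to about 2 mm. A picture is of the moment at which its call begins. There is no depth.
A pose or a line that the arm cannot do raises r.IKError and nothing moves.
- workorder.close_job(): hands the job in; it is judged then, once.
Readings, each from a call of its own:
- r.read_time_s(): time.
- r.read_joint_pos(): joint angles.
- r.read_qd(): joint speeds.
- r.read_joint_torque(): joint torques, N m.
- r.read_eef_pos(): TCP position.
- r.read_ee_rot(): TCP orientation.
- r.read_contact_force(): force on the tool from outside, world axes, zero at the start.
- r.read_torque(): the same for the moment, N m.
- r.read_grip_width(): finger opening in mm.
- r.read_grip_force(): force on a finger pad.
Only numpy, scipy, OpenCV 4.12 (cv2) and the standard library are available. Lean on these libraries where they do the work, as an engineer would, in place of code of your own. Each camera call takes 0.05 s, during which the arm holds its last target. There are 200 camera calls.

## Task

Take the bent rod from its rest, reach over the white splash guard with it and push the lamp unit's flat-paddled switch lever all the way over from right to left (as seen from the robot), using only the rod on that unit. Leave the round warmer unit's ball-ended lever as it is and do not knock hard against the guard. Then lay the rod back in its rest the way it lay and let go.

Things in the scene. Friction and masses are not known exactly. Their poses are not given: they have to be found in the camera images.
- reach_rod: Loose bent rod, 0.14 kg. Black handle 150 long, 14 wide, 18 mm high (x -85 to +65 mm), then an 8 mm steel bar on the same axis, bent square down at x = 175 mm; the leg ends 120 mm below the handle axis. Origin: on the handle axis at the grip point, near the centre of mass; x to the bend, z up. At rest the axis is level, 145 mm above the bench. Grip across its width from above at the origin.
- reach_rod_tip (a point): Lower end of the rod's downward leg: (175, 0, -120) mm in the rod's frame; 25 mm above the bench while the rod is in its rest.
- rod_rest: Fixed white rest, base 150 x 90 x 10 mm. Origin: centre of its underside on the bench; x along the lying rod towards its bend, roughly away from the robot, z up. Forks 12 mm thick at x = -50 and +50 mm carry the handle at z = 136 mm; their prongs flare from a 20 mm slot to a 50 mm mouth at z = 160 mm. The rod's origin starts above the rest's origin, up to 8 mm off along x.
- guard: Fixed white upright sheet, 6 mm thick, 134 mm high with its top rail, 400 mm wide, with a wing 100 mm deep running back at each end. Origin: foot of the sheet's middle; x away from the robot, y left along the sheet, z up. Behind it the two units have their origins 75 mm behind the sheet, one 80 mm left and one 80 mm right of its middle (either way round), turned as the guard is.
- lamp_unit: Fixed grey lamp supply behind the guard: square finned box 110 x 110 mm, 50 mm high, 54 mm over the switch barrel in its middle. Origin: centre of its underside on the bench; x away from the robot, y left, z up. Its lever turns about an axis along x, 45 mm above the origin; it is 75 mm long from that axis, its outer 47 mm a flat black paddle 36 mm wide along x and 8 mm thick.
- lamp_switch (a joint): Lamp lever, rad, 0 to 1.2. 0: leaning 0.6 rad to the right (unit's -y), off; 0.6: upright; 1.2: leaning 0.6 rad left (+y), on, at its stop. Starts at 0 to 0.2. No spring: friction of 0.06 N m (about 1.5 N at the paddle) holds it where it is left.
- warmer_switch (a joint): Lever of the other unit, a round grey drum 110 mm across and 40 mm high. Same pivot height, swing and values as the lamp lever, but a thin round stalk with a 22 mm ball at its end. Starts at 0 to 0.2; to be left so.
Things that resemble listed ones, but are neither listed nor needed, are in the scene too. What is shaped like the rod_rest but orange or purple is not meant.

How it is judged:
By the outcome, as a careful person would: the job done as asked, in the order asked, and still so for the second after the job is handed in, with the robot touching nothing.
It also fails if it takes over 56 s, if anything falls off the work surface, if the arm or the gripper's body presses on something with over 40 N, if the wrist force passes 120 N, or if a joint passes its speed limit or range.

## Working session

There is one attempt and no reset: what is moved stays moved. The work goes in short steps, each a Python script; the robot and the scene stay as the last script left them, time stands still between calls to the robot, and variables do not carry over. Pictures are saved under pics/ and viewed, at most 10 in all, crops included, and the job is handed in when it is done.

```bash
ls; mkdir -p pics; cat > h.py <<'E'
import numpy as np, cv2
from station import r, solver, eyes, workorder
def grab(n, name=None):
    f=eyes.grab_frame(n)
    if name: cv2.imwrite('pics/'+name, f['img'][:,:,::-1])
    return f
def KD(f): return np.array([[f['fx'],0,f['cx']],[0,f['fy'],f['cy']],[0,0,1.]]), np.array(f['distortion'],float)
def ray(f,px):
    K,D=KD(f); u=cv2.undistortPoints(np.array(px,float).reshape(-1,1,2),K,D).reshape(-1,2)
    R=np.array(f['R']); t=np.array(f['t']); d=np.c_[u,np.ones(len(u))]@R
    return -R.T@t, d
def onz(f,px,z):
    o,d=ray(f,px); return o+d*((z-o[2])/d[:,2])[:,None]
def tri(f1,p1,f2,p2):
    o1,d1=ray(f1,[p1]);o2,d2=ray(f2,[p2]);d1=d1[0];d2=d2[0]
    s=np.linalg.lstsq(np.c_[d1,-d2],o2-o1,rcond=None)[0]
    a=o1+s[0]*d1;b=o2+s[1]*d2
    return (a+b)/2,np.linalg.norm(a-b)
def proj(f,X):
    K,D=KD(f); return cv2.projectPoints(np.array(X,float).reshape(-1,3),cv2.Rodrigues(np.array(f['R'],float))[0],np.array(f['t'],float),K,D)[0].reshape(-1,2)
E
python3 - <<'E'
from h import *
import pickle
o=[]
for n in ('scene','top'):
    f=grab(n); pickle.dump(f,open(n+'0.pkl','wb'))
    cv2.imwrite(f'pics/{n}0.png',cv2.resize(f['img'][:,:,::-1],(800,600),interpolation=cv2.INTER_CUBIC))
    print(n,f['fx'],f['cx'],f['cy'],f['distortion'],-np.array(f['R']).T@f['t'],np.array(f['R'])[2])
print(r.read_time_s(), r.read_ee_rot(), r.read_grip_width())
E
```

```text
pics
scene 462.7441038059138 250.17599970426562 193.57307174515051 [-0.15465547  0.          0.          0.          0.        ] [1563.02222828 -300.73020445  932.19947382] [-0.74848666  0.34598597 -0.56573972]
top 434.730622270053 249.89554846104355 193.98311175282538 [-0.08513264  0.          0.          0.          0.        ] [ 397.04837103  195.85210921 1515.33234795] [ 0.04972282 -0.00719605 -0.99873713]
0.1 [-3.14030767e+00  6.23415103e-05  2.23865653e-01] 85.15579938885084
```

View pics/scene0.png

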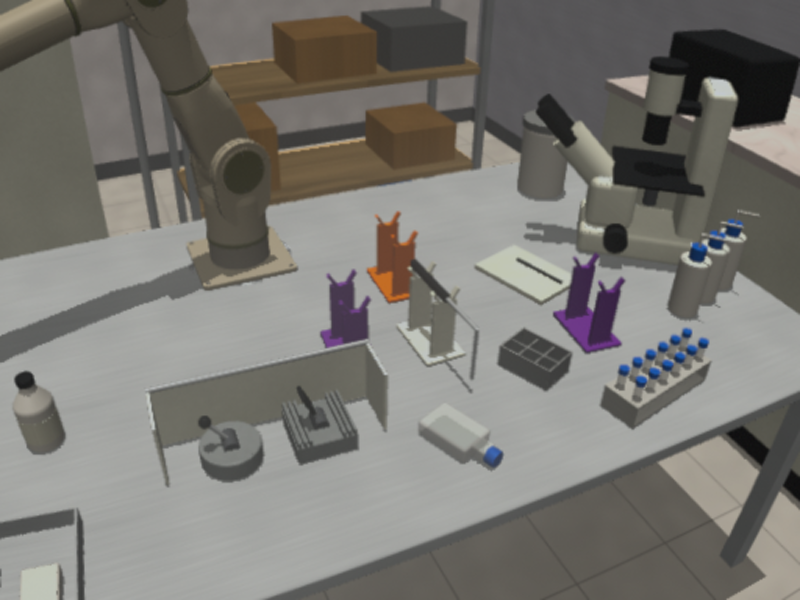

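View pics/top0.png

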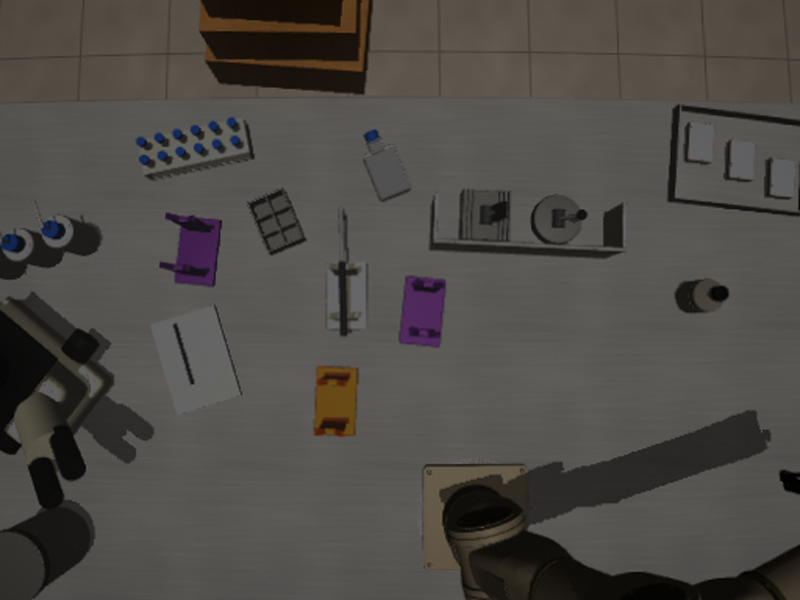

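The scene view shows the white rest with the black-handled rod at (430,315) and its leg tip at (473,380). The guard is at (265,400), with the finned lamp box at (320,425) and the drum with the ball lever at (230,450).

Candidates in the top view:
- White rest with rod at (345,297). I choose this one because it is white and holds the rod.
- Orange rest at (335,400), rejected by colour.
- Purple rests at (423,310) and (197,250), rejected by colour.
- Pen at (183,353), which only looks like the rod.

I'll check the choice in one close crop.

```bash
python3 - <<'E'
from h import *
import pickle
T=pickle.load(open('top0.pkl','rb'));S=pickle.load(open('scene0.pkl','rb'))
def crop(f,x0,y0,w,h,W,H): return cv2.resize(f['img'][y0:y0+h,x0:x0+w,::-1],(W,H),interpolation=cv2.INTER_NEAREST)
# top: rest and guard ; scene: rest, guard
a=crop(T,195,110,210,110,800,419)
cv2.imwrite('pics/c1.png',cv2.convertScaleAbs(a,alpha=1.6))
b=crop(S,90,155,230,160,800,557); cv2.imwrite('pics/c2.png',b)
print(onz(T,[[220,190]],145),onz(T,[[340,158]],134))
E
```

```text
[[478.22990036 280.31739059 145.        ]] [[ 580.4533452  -104.11208616  134.        ]]
```

View pics/c1.png

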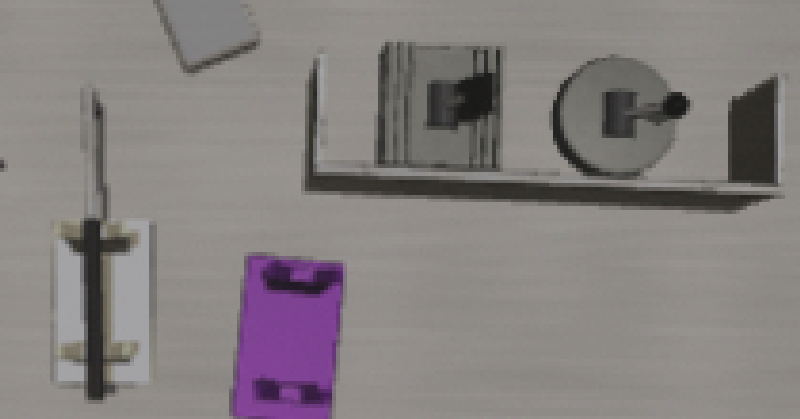

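View pics/c2.png

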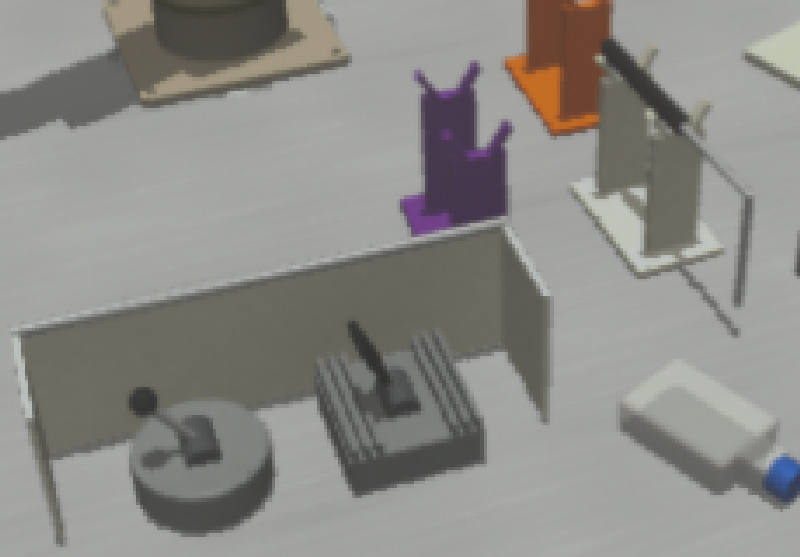

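The crops confirm it: the top crop has the handle on the white rest from (95,398) to (92,219), with the bend at (89,88). The paddle lever and the ball lever both lean right (off). In the scene crop the handle runs (607,45) to (685,128), the bend is at (748,197) and the tip at (739,303).

```bash
python3 - <<'E'
from h import *
import pickle
T=pickle.load(open('top0.pkl','rb'));S=pickle.load(open('scene0.pkl','rb'))
t=lambda p:np.array(p)/3.81+[194.5,109.5]
s=lambda p:np.array(p)/3.478+[89.5,154.5]
for n,a,b in [('rear',(95,398),(607,45)),('front',(92,219),(685,128)),('bend',(89,90),(748,197)),('guardL',(318,168),(505,222)),('guardR',(781,188),(17,330)),
 ('wingLend',(320,50),(548,293)),('ball',(676,105),(143,402)),('padtop',(494,97),(353,325))]:
    print(n,*[np.round(x,1) for x in tri(T,t(a),S,s(b))])
for n,c,z in [('rest',[(57,218),(154,221),(152,382),(54,382)],10),('box',[(381,44),(503,47),(501,168),(379,165)],50)]:
    P=onz(T,t(c),z);print(n,P.round(1).tolist(),P.mean(0).round(1))
# handle mask in top
g=T['img'].max(2).astype(int); sub=g[166:216,212:228]; m=sub<sub.max()*0.35
ys,xs=np.nonzero(sub<25); print(np.sort(sub.ravel())[:40], len(ys))
P=onz(T,np.c_[xs+212,ys+166],145); vx,vy,x0,y0=cv2.fitLine(P[:,:2].astype(np.float32),cv2.DIST_HUBER,0,.1,.1).ravel();print(vx,vy,np.arctan2(vy,vx),x0,y0,P[:,0].min(),P[:,0].max())
E
```

```text
rear [403.  282.8 146.5] 1.6
front [552.1 286.1 144.4] 3.3
bend [660.6 288.3 142.9] 2.2
guardL [596.3  96.9 129.3] 3.9
guardR [ 578.8 -296.9  131.4] 5.6
wingLend [695.9  93.  131.9] 0.6
ball [ 655.8 -219.5   96.8] 2.4
padtop [658.5 -54.8 119.7] 4.0
rest [[567.5, 325.3, 10.0], [564.4, 236.7, 10.0], [417.5, 238.9, 10.0], [417.9, 327.9, 10.0]] [491.8 282.2  10. ]
box [[719.0, 31.8, 50.0], [716.4, -78.2, 50.0], [606.7, -74.5, 50.0], [609.5, 34.9, 50.0]] [662.9 -21.5  50. ]
[23 23 23 23 23 24 24 24 24 24 24 24 24 24 24 24 24 24 24 24 24 24 24 24
 24 24 24 24 24 24 25 25 25 25 25 25 25 25 25 25] 30
0.9999813 0.006118644 0.006118682 495.1087 280.319 405.6578412248302 544.8290823914975
```

```bash
python3 - <<'E'
from h import *
o=[np.pi,0,0.01]
r.move_straight([138,-605,330],velocity=250)
print(r.read_time_s())
r.movep([487,283.5,260],o); print(r.read_time_s(),r.read_joint_pos(),r.read_contact_force())
r.move_straight([487,283.5,126],velocity=120)
print(r.read_eef_pos(),r.read_contact_force())
r.move_gripper(5,100)
print(r.read_time_s(),r.read_grip_width(),r.read_grip_force(),r.read_contact_force(),r.read_torque())
r.move_straight([487,283.5,166],velocity=80); 
print(r.read_eef_pos(),r.read_contact_force(),r.read_torque(),r.read_time_s())
S=grab('scene');T=grab('top')
import pickle;pickle.dump((S,T),open('lift.pkl','wb'))
a=cv2.resize(S['img'][140:260,190:350,::-1],(640,480),interpolation=cv2.INTER_NEAREST);cv2.imwrite('pics/lift.png',a)
E
```

```text
0.6417
3.9833 [-0.72530591  0.17877603  0.13572404  1.59296518 -0.02439114  1.37135954
 -2.14897962] [-0.14745353  0.50457186  1.15678186]
[487.41420287 283.74682891 126.78829883] [0.25975867 0.2800345  0.77694586]
5.9083 12.515385386715103 97.96315312385559 [-1.19500297 -0.17665744  2.86019188] [ 0.03088265  0.14623306 -0.01462961]
[486.88182374 283.43989748 165.89565619] [-0.12176222  1.07004422 -1.83000323] [ 0.01769732  0.04089014 -0.00163392] 6.5583
```

View pics/lift.png

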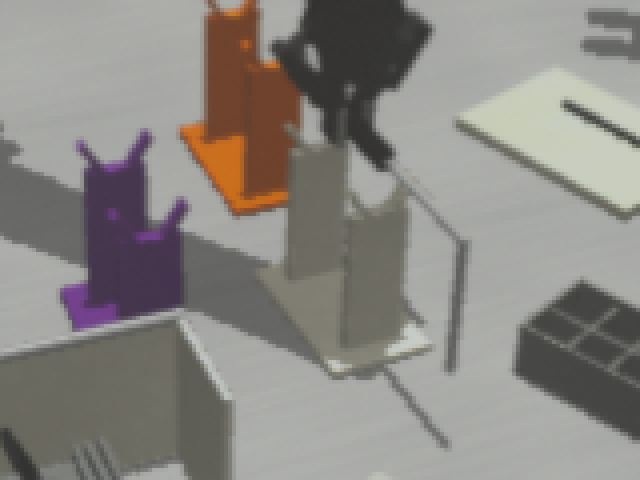

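The rod is lifted clear and hangs level: handle front at (388,163), bend at (465,240), tip at (452,370). I'll check the tip against the prediction, then carry it over.

```bash
python3 - <<'E'
from h import *
import pickle
S,T=pickle.load(open('lift.pkl','rb'))
g=r.read_eef_pos()
for yaw in (0,.01,.02):
  o=np.array([g[0],g[1],g[2]+19]); c,s=np.cos(yaw),np.sin(yaw)
  X=[o+[175*c,175*s,-120],o+[175*c,175*s,0],o+[65*c,65*s,0]]
  print(yaw,((proj(S,X)-[189.5,139.5])*4).round().tolist(), proj(T,X).round(1).tolist())
# carry: unit yaw
psi=-0.032; L=np.array([664.5,-22.5])
ex=np.array([np.cos(psi),np.sin(psi)]);ey=np.array([-ex[1],ex[0]])
def tcp(yr,ztip,xr=0): p=L+ex*(xr-175)+ey*yr; return [p[0],p[1],ztip+101]
r.move_straight([486.9,283.4,290],velocity=200)
r.movep(tcp(-72,190),[np.pi,0,psi]); print(r.read_time_s(),r.read_eef_pos(),tcp(-72,190),r.read_ee_rot(),r.read_contact_force())
S=grab('scene');T=grab('top');pickle.dump((S,T),open('over.pkl','wb'))
a=cv2.resize(S['img'][180:300,90:250,::-1],(400,300),interpolation=cv2.INTER_NEAREST)
b=cv2.resize(T['img'][90:210,240:400,::-1],(400,300),interpolation=cv2.INTER_NEAREST);cv2.imwrite('pics/over.png',np.hstack([a,cv2.convertScaleAbs(b,alpha=1.6)]))
E
```

```text
0 [[445.0, 374.0], [458.0, 242.0], [385.0, 164.0]] [[220.6, 137.0], [218.3, 130.1], [218.2, 165.4]]
0.01 [[447.0, 373.0], [460.0, 241.0], [386.0, 163.0]] [[220.1, 137.1], [217.7, 130.1], [218.0, 165.4]]
0.02 [[449.0, 373.0], [462.0, 241.0], [387.0, 163.0]] [[219.5, 137.1], [217.1, 130.1], [217.8, 165.4]]
8.8167 [487.63348249 -87.31301165 290.77414257] [np.float64(487.2859855502621), np.float64(-88.86409483002161), 291] [-3.14147834e+00  3.70046962e-04 -2.96763317e-02] [-0.45708293  0.14224526 -1.47533018]
```

View pics/over.png

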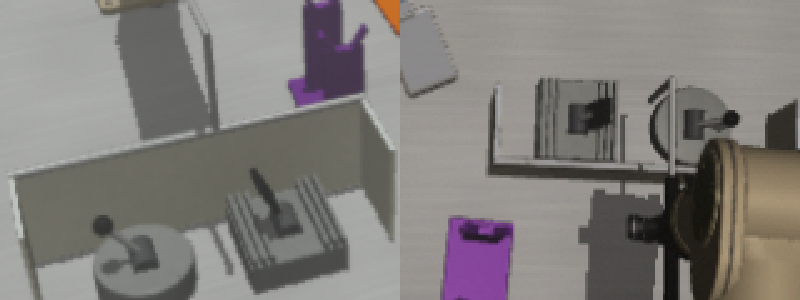

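The left picture shows the rod hanging over the guard with its tip at (213,132). The right picture shows the bend at (672,80). Next I'll compare these with the prediction.

```bash
python3 - <<'E'
from h import *
import pickle
S,T=pickle.load(open('over.pkl','rb'))
g=r.read_eef_pos()
print(tri(S,np.array([213,131])/2.5+[89.5,179.5],T,np.array([273,82])/2.5+[239.5,89.5]))
o,d=ray(S,[np.array([213,131])/2.5+[89.5,179.5]])
print('tip at z190', o+d*((g[2]+19-120-o[2])/d[0,2]))
for yaw in (-.03,-.01,.01):
  c,s=np.cos(yaw),np.sin(yaw); o=np.array([g[0],g[1],g[2]+19])
  X=[o+[175*c,175*s,-120],o+[175*c,175*s,0]]
  print(yaw,X[0].round(),((proj(S,X)-[89.5,179.5])*2.5).round().tolist(),((proj(T,X)-[239.5,89.5])*2.5).round().tolist())
E
```

```text
(array([ 683.05039044, -107.30839875,  210.51713348]), np.float64(18.89971679459502))
tip at z190 [[662.84779188 -93.13072432 189.81595195]]
-0.03 [663. -93. 190.] [[213.0, 131.0], [204.0, 33.0]] [[250.0, 99.0], [273.0, 79.0]]
-0.01 [663. -89. 190.] [[217.0, 130.0], [207.0, 32.0]] [[248.0, 99.0], [270.0, 78.0]]
0.01 [663. -86. 190.] [[220.0, 129.0], [211.0, 31.0]] [[245.0, 99.0], [267.0, 78.0]]
```

The tip matches the prediction within about 1 mm. Next: descend and push with force readings.

```bash
python3 - <<'E'
from h import *
import pickle
psi=-0.032; L=np.array([664.5,-22.5])
ex=np.array([np.cos(psi),np.sin(psi)]);ey=np.array([-ex[1],ex[0]])
def tcp(yr,ztip,xr=0): p=L+ex*(xr-175)+ey*yr; return [p[0],p[1],ztip+101]
r.move_straight(tcp(-72,78),velocity=120)
r.sleep(.2); f0=np.array(r.read_contact_force()); m0=np.array(r.read_torque()); print(f0,m0,r.read_eef_pos())
yr=-72
while yr<24:
    yr+= 12 if yr<0 else 3
    r.move_straight(tcp(yr,78),velocity=80); r.sleep(.1)
    f=np.array(r.read_contact_force())-f0; m=np.array(r.read_torque())-m0
    print(yr,f.round(1),m.round(2),np.round(r.read_eef_pos(),1))
    if f[1]<-4.5 or abs(m[2])>0.8: break
print(r.read_time_s())
S=grab('scene');T=grab('top');pickle.dump((S,T),open('push.pkl','wb'))
a=cv2.resize(S['img'][180:300,90:250,::-1],(400,300),interpolation=cv2.INTER_NEAREST)
b=cv2.resize(T['img'][90:210,240:400,::-1],(400,300),interpolation=cv2.INTER_NEAREST);cv2.imwrite('pics/push.png',np.hstack([a,cv2.convertScaleAbs(b,alpha=1.6)]))
E
```

```text
[ 0.22619414  0.16902164 -2.18521768] [-0.01907767  0.06228003  0.09666055] [487.61451148 -88.86110202 179.55274536]
-60 [-0.  -0.6  1.2] [ 0.01 -0.   -0.07] [487.7 -77.  179.1]
-48 [-0.2 -0.6  0.8] [-0.06  0.01 -0.07] [488.  -65.2 179. ]
-36 [-0.3 -1.   0.4] [-0.   -0.04 -0.11] [488.4 -53.  179. ]
-24 [-0.3 -0.3  1.1] [ 0.05 -0.03 -0.1 ] [488.8 -41.  179. ]
-12 [0.8 0.1 0.6] [ 0.08 -0.06 -0.07] [489.2 -29.  179. ]
0 [-0.8 -0.4  0.7] [-0.13  0.05 -0.17] [489.6 -16.8 179. ]
3 [-0.  -2.4 -0.7] [-0.41  0.03 -0.34] [489.6 -14.  179. ]
6 [-1.5 -1.6  0.4] [-0.32  0.06 -0.33] [489.8 -10.8 179. ]
9 [-1.5 -1.9  1.1] [-0.28  0.04 -0.29] [489.9  -7.7 179.1]
12 [-1.  -1.4  0.7] [-0.14 -0.18 -0.18] [490.1  -4.7 179.1]
15 [ 0.1 -0.9  2.2] [-0.38 -0.26 -0.3 ] [490.2  -1.9 179.1]
18 [-0.8 -3.9  3. ] [-1.21 -0.37 -0.78] [490.3   0.7 179.1]
21 [-0.5 -5.8  2.7] [-1.75 -0.3  -1.07] [490.3   3.3 179. ]
15.05
```

View pics/push.png

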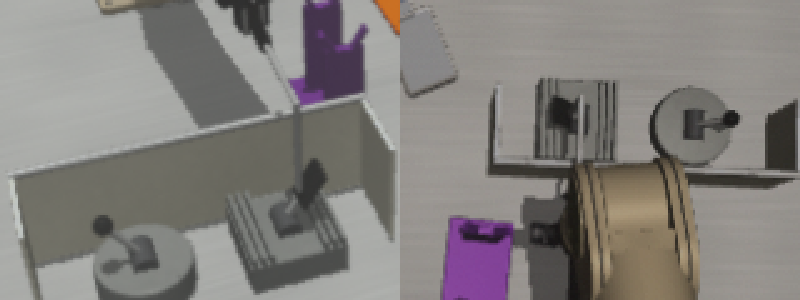

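The lever now leans left, with the paddle at (315,170) in the scene half, and the force rose to about 6 N at the stop. I'll back off, lift, and check both the lever and the rod in the grip.

```bash
python3 - <<'E'
from h import *
import pickle
psi=-0.032; L=np.array([664.5,-22.5])
ex=np.array([np.cos(psi),np.sin(psi)]);ey=np.array([-ex[1],ex[0]])
def tcp(yr,ztip,xr=0): p=L+ex*(xr-175)+ey*yr; return [p[0],p[1],ztip+101]
r.move_straight(tcp(-10,78),velocity=80)
r.move_straight(tcp(-10,190),velocity=150)
r.move_straight(tcp(-50,190),velocity=150); r.sleep(.2)
g=r.read_eef_pos();print(g,r.read_ee_rot(),r.read_time_s(),r.read_contact_force(),r.read_grip_width())
S=grab('scene');T=grab('top');pickle.dump((S,T),open('after.pkl','wb'))
for yaw in (-.03,0.):
  c,s=np.cos(yaw),np.sin(yaw); o=np.array([g[0],g[1],g[2]+19])
  X=[o+[175*c,175*s,-120],o+[175*c,175*s,0]]
  print(yaw,X[0].round(),((proj(S,X)-[89.5,159.5])*4).round().tolist(),((proj(T,X)-[239.5,89.5])*4).round().tolist())
for q in (0.8,1.0,1.1,1.2):
  a=q-.6; P=[np.r_[L+ey*75*np.sin(a)+ex*k,45+75*np.cos(a)] for k in (-18,18)]
  print(q,((proj(S,P)-[89.5,159.5])*4).round().tolist(),((proj(T,P)-[239.5,89.5])*4).round().tolist())
a=cv2.resize(S['img'][160:310,130:230,::-1],(400,600),interpolation=cv2.INTER_NEAREST)
b=cv2.resize(T['img'][90:240,270:370,::-1],(400,600),interpolation=cv2.INTER_NEAREST);cv2.imwrite('pics/after.png',np.hstack([a,cv2.convertScaleAbs(b,alpha=1.6)]))
E
```

```text
[487.97556664 -66.09827266 290.71195435] [-3.14155578e+00  4.69578541e-04 -3.07575424e-02] 17.2 [ 0.11539643  0.52161234 -1.37915571] 12.156812246138404
-0.03 [663. -71. 190.] [[374.0, 281.0], [360.0, 125.0]] [[373.0, 159.0], [407.0, 125.0]]
0.0 [663. -66. 190.] [[382.0, 279.0], [369.0, 123.0]] [[367.0, 159.0], [399.0, 125.0]]
0.8 [[465.0, 327.0], [482.0, 359.0]] [[278.0, 195.0], [279.0, 152.0]]
1.0 [[485.0, 327.0], [502.0, 359.0]] [[260.0, 196.0], [260.0, 152.0]]
1.1 [[495.0, 328.0], [512.0, 361.0]] [[251.0, 196.0], [252.0, 153.0]]
1.2 [[504.0, 330.0], [521.0, 363.0]] [[243.0, 197.0], [243.0, 153.0]]
```

View pics/after.png

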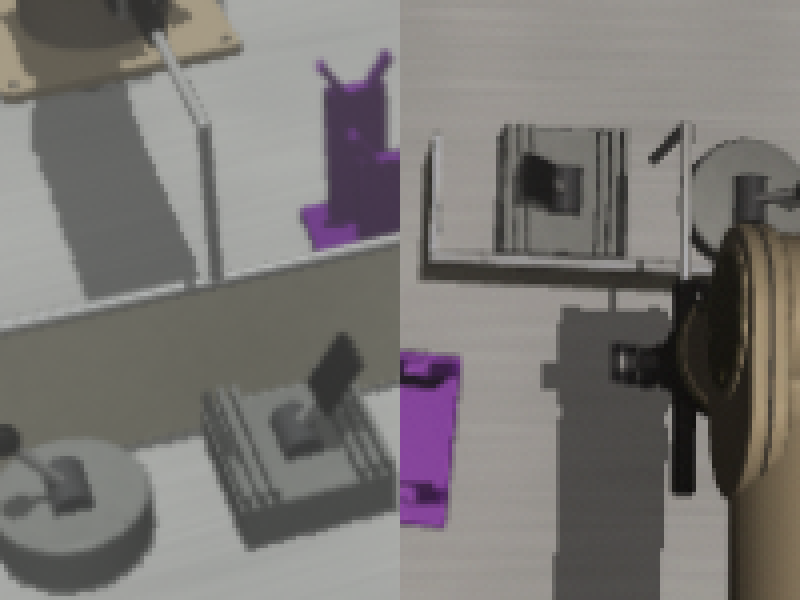

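The lever is at q≈1.2: the paddle edge is at (342,335)/(360,365) against a predicted (344,330)/(361,363). The ball lever is unchanged, and the rod still sits within 2–3 mm in the grip. Now the rod goes back.

```bash
python3 - <<'E'
from h import *
import pickle
o=[np.pi,0,0.01]
r.movep([487,283.5,290],o)
r.move_straight([487,283.5,150],velocity=150); r.sleep(.2)
f0=np.array(r.read_contact_force()); z=150
while z>126:
    z-=4; r.move_straight([487,283.5,z],velocity=40); f=np.array(r.read_contact_force())-f0
    print(z,f.round(1),np.round(r.read_eef_pos(),1))
    if abs(f).max()>6: break
S=grab('scene');T=grab('top');pickle.dump((S,T),open('back.pkl','wb'));print(r.read_time_s())
a=cv2.resize(S['img'][150:260,210:320,::-1],(600,600),interpolation=cv2.INTER_NEAREST);cv2.imwrite('pics/back.png',a)
E
```

```text
146 [0.6 0.9 0.3] [486.8 283.4 145.7]
142 [1.  1.2 0.4] [486.8 283.4 141.6]
138 [ 0.2 -0.5  0.6] [486.8 283.4 137.7]
134 [0.7 0.7 0.3] [486.8 283.4 133.7]
130 [0.  0.2 1. ] [486.9 283.4 129.7]
126 [0.6 0.6 4.2] [487.4 283.7 126.3]
21.5
```

View pics/back.png

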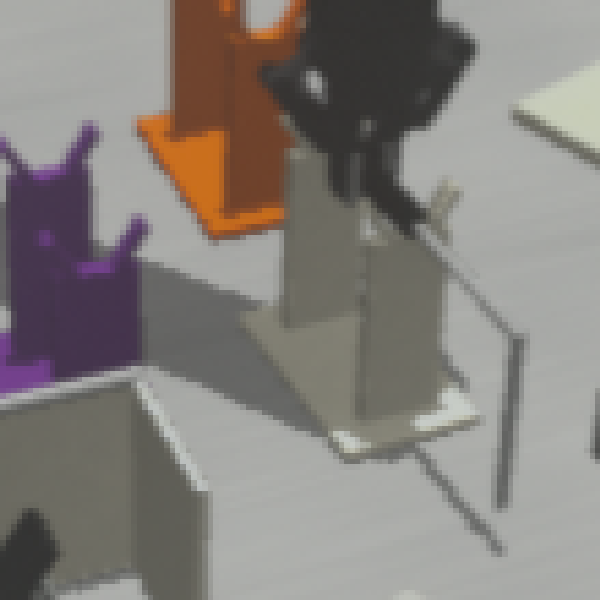

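The handle sits in both forks, with its front at (415,230), the bend at (517,337) and the tip at (503,507). Support force is 4 N, so I'll release and back off.

```bash
python3 - <<'E'
from h import *
import pickle
r.move_gripper(60,20); r.sleep(.3); r.move_gripper(84)
r.move_straight([487,283.5,280],velocity=120)
r.movep([330,-420,330],[np.pi,0,0.1]); r.sleep(.5)
S=grab('scene');T=grab('top');pickle.dump((S,T),open('end.pkl','wb'));print(r.read_time_s(),r.read_grip_width(),r.read_contact_force())
S0=pickle.load(open('scene0.pkl','rb'))
c=lambda f:cv2.resize(f['img'][150:300,110:310,::-1],(400,300),interpolation=cv2.INTER_NEAREST)
t=cv2.resize(T['img'][110:220,195:405,::-1],(800,419)) 
cv2.imwrite('pics/end.png',np.vstack([np.hstack([c(S0),c(S)]),cv2.convertScaleAbs(t[:300],alpha=1.6)]))
E
```

```text
27.275 84.1460352733784 [-0.69167377  0.80716363  0.55036332]
```

View pics/end.png

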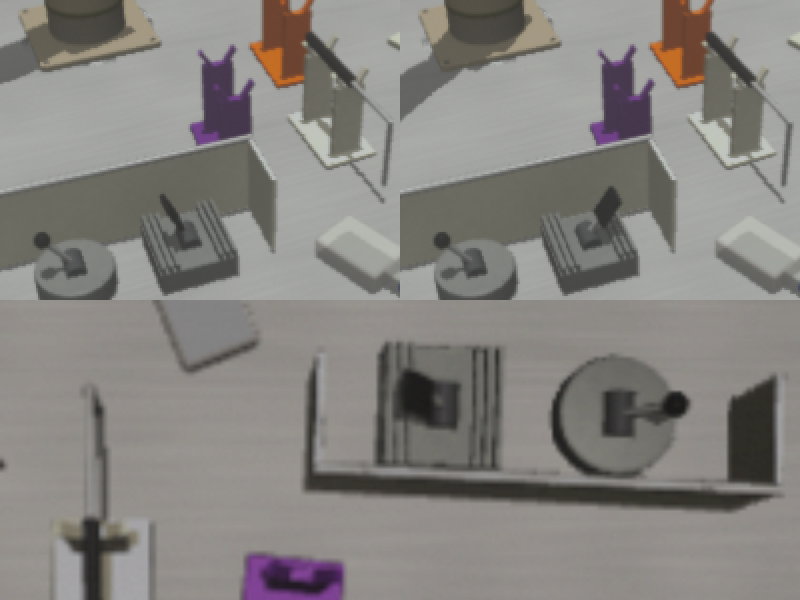

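The rod lies as it did before, with its bend at (789,124) against (389,124) at the start. The paddle lever is over to the left at (608,205), and the ball lever is unchanged at (442,240).

```bash
python3 -c "
from h import *
print(workorder.close_job())"
```

```text
the job is handed in; nothing more can be done
None
```

The job is handed in at about 27 s on the robot's clock: the lamp lever is pushed fully left to its stop, the warmer lever is unchanged, and the rod is back in its white rest and released.

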